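Nest the pickle pans with their handles fanned out

ROBOT

A 6-joint arm with a two-finger parallel gripper is mounted at the origin on the work surface. World frame = base frame: x ahead of the robot, y to its left, z up, the work surface at z = 0. Lengths are in m, angles in rad, forces in N, time in s.
With the tool pointing down it reaches from about 0.15 to 0.775 m from the base axis. Payload 6.1 kg.
Tool frame: the origin (TCP) lies midway between the tips of the shut fingers; the grasp point (between the pads) lies 19 mm behind it (r.grip_depth is the distance from the TCP to the grasp point, in m); z points along the fingers, y is the line along which they close (so a half turn about z gives the same grasp; the last joint's range is limited). The gripper opens to 85 mm and grips with 20 to 120 N. Pads are 22 mm wide; open, the fingers measure 114 mm over their backs; the gripper's body (76 mm by 85 mm) begins 54 mm behind the grasp point. The pads swing forward as they close: fully open they stand 13 mm farther back than shut.
Start: joints at [-1.245, 0.126, -0.04, 1.405, 0, 1.571], TCP at [0.168, -0.497, 0.231] pointing down, gripper open.
Joint ranges: [-2.72, 2.72], [-0.95, 1.95], [-1.27, 1.35], [-1.78, 2.02], [-1.46, 1.47], [-3.14, 3.14]. Speed limits (rad/s): [2.39, 2.39, 3.01, 3.14, 3.14, 3.14].

INTERFACE

Orientations are given as a rotation vector (axis times angle).
In Python, from rig import r, vision gives the robot as it stands.
- The arm moves only by the shell command python3 -m pendant 'ROWS' [FORCE]. ROWS is JSON, a list of rows, each an object of numbers: "tx", "ty", "tz": the shift along the world's x, y, z scaled (see below); "wx", "wy", "wz": the turn, a rotation vector about the world's x, y, z scaled (see below); "gripper": the finger opening in mm, from 0 to 85.4. A call has 1 to 5 rows; each row shifts and turns the commanded pose from where the row before left it; what a row does not reach is not made up. The controller multiplies each number of a shift by 0.03 m and each number of a turn by 6 degrees. A row lasts 1/12 s, in which the tool goes at most 41.7 mm and 7.16 degrees, less where a joint would pass 70% of its speed; a pose out of reach is approached as far as the arm can. A call with a number of a shift or a turn outside -1 to 1 is refused whole. A call with a gripper value outside its range is refused whole. The fingers move at their own pace and stop on an object; FORCE is the grip in N (left out, the last holds). Time passes only in rows, so rows that do not move let the fingers close. It gives the time, the measured TCP pose, the force, the opening and the grip force at its end, in the units of the state.
- r.observe(): the state, without advancing time (a new reading comes with each control period).
- vision.read_camera(name): name is "scene" or "top" or "wrist"; returns a dict with "img" (400x640x3 uint8, red, green, blue), "K" (3x3 intrinsics, pixels), "extrinsics" (4x4, takes a point from camera to world coordinates); the wrist camera has in their place "T_tool_cam" (4x4, takes a point from camera to tool coordinates, whose origin is the TCP and whose axes are the flange's). Camera axes: x right, y down, z forward; pixel columns grow to the right and rows downward; lengths in m; the calibration is good to about 2 mm. A picture is of the moment at which its call begins: read the wrist's pose just before it. There is no depth.
- r.hand_in(): hands the job in; it is judged then, once.
The state is a dict: "time_s": time; "q": joint angles; "qvel": joint speeds; "tau": joint torques, N m; "tool_pos": TCP position; "tcp_rot": TCP orientation; "force": force on the tool from outside, world axes, zero at the start; "ft_torque": the same for the moment, N m; "width": opening from 0.0 (shut) to 1.0 (fully open); "grasp_force": force on a finger pad.
Only numpy, scipy, OpenCV 4.12 (cv2) and the standard library are available. Lean on these libraries where they do the work, as an engineer would, in place of code of your own. Each camera call takes 0.05 s, during which the arm holds its last target. There are 200 camera calls.

TASK

Put the three copper pickle pans away as one nest: set the middle-sized pan fully down inside the largest, which stays in its wooden cradle, and the smallest fully down inside the middle one, all sitting flat. Turn the pans so that the three handles fan out clear of each other, each at least a sixth of a turn from the others, then let go. Leave the other things on the bench where they are.

Things in the scene. Friction and masses are not known exactly. Their poses are not given: they have to be found in the camera images.
- cradle: square wooden cradle block 150 x 150 x 24 mm, fixed to the bench; a round pocket 117 mm wide and 12 mm deep in its top holds the large pan. Origin: centre of its underside, z up; the pocket floor is 12 mm above it
- large_pan: largest copper pan, round, open: outer diameter 120 mm at rim, 110 at foot; 46 mm high to the rim, wall 2.5, floor 4. Origin: centre of underside; z up; its handle points along its own +x: a strap at rim height, then a wood grip. About 0.3 kg. Starts loose in the cradle's pocket.
- middle_pan: middle-sized copper pan, round, open: outer diameter 100 mm at rim, 90 at foot; 48 mm high to the rim, wall 2.5, floor 4. Origin: centre of underside; z up; its handle points along its own +x: a strap at rim height, then a wood grip. About 0.18 kg. Starts on the bench left or right of the cradle. Seated in the large pan its origin lies 4 mm above the large pan's, 5 to 7 mm play all round.
- small_pan: smallest copper pan, round, open: outer diameter 80 mm at rim, 70 at foot; 50 mm high to the rim, wall 2.5, floor 4. Origin: centre of underside; z up; its handle points along its own +x: a strap at rim height, then a wood grip. About 0.12 kg. Starts on the bench on the other side of the cradle. Seated in the middle pan its origin lies 4 mm above the middle pan's, 5 to 7 mm play all round.
- large_pan_grip (a point): point on the centre line of the large pan's dark wood grip, 92 mm out from the pan's axis along its +x, 51 mm above its underside; pinch here from above. The grip is 60 long, 13 wide, 14 mm high, from 72 to 132 mm out, underside 2 mm below and top 12 mm above the rim; seated, it passes over the rims of larger pans
- middle_pan_grip (a point): point on the centre line of the middle pan's dark wood grip, 82 mm out from the pan's axis along its +x, 53 mm above its underside; pinch here from above. The grip is 60 long, 13 wide, 14 mm high, from 62 to 122 mm out, underside 2 mm below and top 12 mm above the rim; seated, it passes over the rims of larger pans
- small_pan_grip (a point): point on the centre line of the small pan's dark wood grip, 72 mm out from the pan's axis along its +x, 55 mm above its underside; pinch here from above. The grip is 60 long, 13 wide, 14 mm high, from 52 to 112 mm out, underside 2 mm below and top 12 mm above the rim; seated, it passes over the rims of larger pans
- mug: white ceramic mug, 76 mm across, 85 mm high, origin under its centre; not part of the job
- jar: amber glass jar with steel cap, 56 mm across, 70 mm high, origin under its centre; not part of the job
- hammer: small hammer, 240 mm long, lying along its x on the right; not part of the job
- screwdriver: screwdriver with a wooden handle, 170 mm long, lying along its x left of the cradle; not part of the job
- bench_block: steel bench block 75 x 75 x 22 mm, behind the cradle; not part of the job
- brush: bench brush, 160 mm long, lying along its x right of the cradle; not part of the job
- mandrel: tapered steel ring mandrel with a wooden handle, 240 mm long, about 20 mm high, lying along its x behind the cradle; not part of the job
Things that resemble listed ones, but are neither listed nor needed, are in the scene too. Leave any purple or red look-alike of the small_pan alone.

How it is judged:
By the outcome, as a careful person would: the job done as asked, in the order asked, and still so for the second after the job is handed in, with the robot touching nothing.
It also fails if it takes over 58 s, if anything falls off the work surface, if the arm or the gripper's body presses on something with over 40 N, if the wrist force passes 120 N, or if a joint passes its speed limit or range.

## Working session

There is one attempt and no reset: what is moved stays moved. The work goes in short steps, Python scripts to look and compute and a shell command to move; the robot and the scene stay as the last step left them, time stands still between calls to the robot, and variables do not carry over. Pictures are saved under pics/ and viewed, at most 13 in all, crops included, and the job is handed in when it is done.

```bash
ls; mkdir -p pics
python3 - <<'E'
from rig import r, vision
import cv2,pickle
o=r.observe();print(o['time_s'],o['tool_pos'],o['tcp_rot'],o['width'])
for n in("top","scene"):
    c=vision.read_camera(n);cv2.imwrite(f"pics/{n}0.png",c["img"][:,:,::-1]);pickle.dump(c,open(f"{n}0.pkl","wb"))
    print(c["K"],c["extrinsics"])
E
```

```text
pics
0.0 [ 0.16788761 -0.49700007  0.23050917] [-3.09841092e+00 -5.09235222e-01  4.74281508e-04] 0.9999053233980489
[[415.24932766   0.         325.19132851]
 [  0.         415.24932766 204.465068  ]
 [  0.           0.           1.        ]] [[-0.01222045 -0.990388    0.13777619  0.38499236]
 [-0.9998742   0.01349668  0.00833258  0.01064232]
 [-0.010112   -0.13765703 -0.99042834  1.18578164]
 [ 0.          0.          0.          1.        ]]
[[478.68651251   0.         318.23272894]
 [  0.         478.68651251 198.18046532]
 [  0.           0.           1.        ]] [[ 0.7951303   0.43899985 -0.4183861   1.12871318]
 [ 0.60637679 -0.56568312  0.55884684 -0.76478894]
 [ 0.00865972 -0.69805568 -0.71599111  1.0425273 ]
 [ 0.          0.          0.          1.        ]]
```

View pics/top0.png

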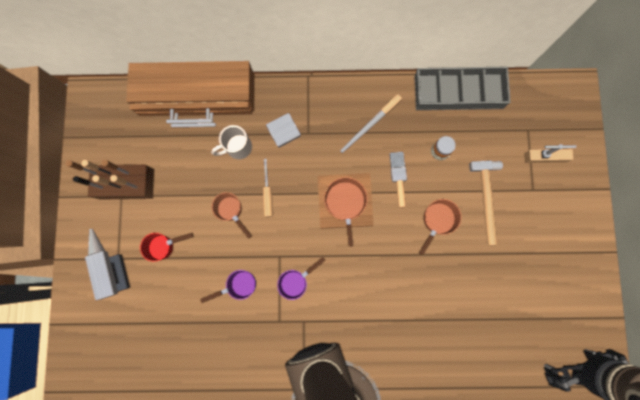

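View pics/scene0.png

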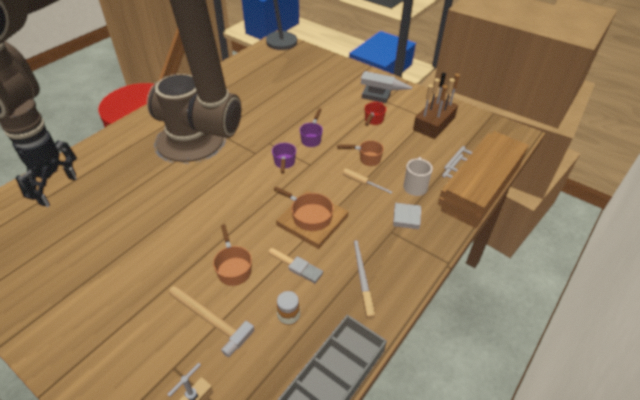

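```bash
cat > h.py <<'E'
import numpy as np,cv2
from scipy.spatial.transform import Rotation as R
def ray(c,uv,z,E=None):
    E=c["extrinsics"] if E is None else E
    uv=np.atleast_2d(np.asarray(uv,float))
    d=np.c_[uv,np.ones(len(uv))]@np.linalg.inv(c["K"]).T@E[:3,:3].T
    o=E[:3,3]; return o+d*((z-o[2])/d[:,2])[:,None]
def proj(c,P,E=None):
    E=c["extrinsics"] if E is None else E
    p=(np.atleast_2d(P)-E[:3,3])@E[:3,:3]@c["K"].T
    return p[:,:2]/p[:,2:]
def masks(img):
    hsv=cv2.cvtColor(img,cv2.COLOR_RGB2HSV);H,S,V=[hsv[...,i].astype(int) for i in range(3)]
    return hsv,((H<=9)&(S>120)&(S<215)&(V>110)).astype(np.uint8),((V<95)).astype(np.uint8)
E
python3 - <<'E'
from h import *
import pickle
c=pickle.load(open("top0.pkl","rb"));img=c["img"]
hsv,cop,dark=masks(img)
for p in [(207,228),(199,345),(217,441),(246,157),(234,350),(230,243),(243,427),(190,325),(218,331)]: print(p,hsv[p])
for n,uv,hr,rg in(("small",(228,207),.050,.082),("large",(345,199),.058,.102),("mid",(441,217),.048,.092)):
    nl,lab,st,ce=cv2.connectedComponentsWithStats(cop)
    l=lab[uv[1],uv[0]];ys,xs=np.nonzero(lab==l)
    P=ray(c,np.c_[xs,ys],hr)[:,:2]
    (cx,cy),rad=cv2.minEnclosingCircle(P.astype(np.float32))
    m=np.median(P,0); print(n,len(P),"circ",cx,cy,rad,"mean",P.mean(0))
    ys,xs=np.nonzero(dark);G=ray(c,np.c_[xs,ys],hr+.012)[:,:2]
    d=np.hypot(*(G-P.mean(0)).T);G=G[(d<rg+.05)&(d>rg-.045)]
    g=G.mean(0);v=g-P.mean(0);print("  grip",len(G),g,"dist",np.hypot(*v),"ang",np.degrees(np.arctan2(v[1],v[0])))
cv2.imwrite("pics/crop.png",cv2.resize(img[180:310,130:470],None,fx=2.3,fy=2.3,interpolation=cv2.INTER_CUBIC)[:,:,::-1])
E
```

```text
(207, 228) [  9 138 209]
(199, 345) [  9 139 214]
(217, 441) [  9 141 212]
(246, 157) [  0 189 241]
(234, 350) [ 11 137 108]
(230, 243) [ 11 130 114]
(243, 427) [ 12 144 101]
(190, 325) [ 13 135 182]
(218, 331) [ 13 136 169]
small 400 circ 0.5411765575408936 0.2933366894721985 0.03757285326719284 mean [0.54020479 0.28982673]
  grip 0 [nan nan] dist nan ang nan
large 1231 circ 0.5581990480422974 -0.034941356629133224 0.056651562452316284 mean [ 0.55799211 -0.03546169]
  grip 0 [nan nan] dist nan ang nan
mid 808 circ 0.5041476488113403 -0.3002869784832001 0.04917067289352417 mean [ 0.50671277 -0.29975373]
  grip 0 [nan nan] dist nan ang nan<stdin>:14: RuntimeWarning: Mean of empty slice.
  ret = um.true_divide(
```

View pics/crop.png

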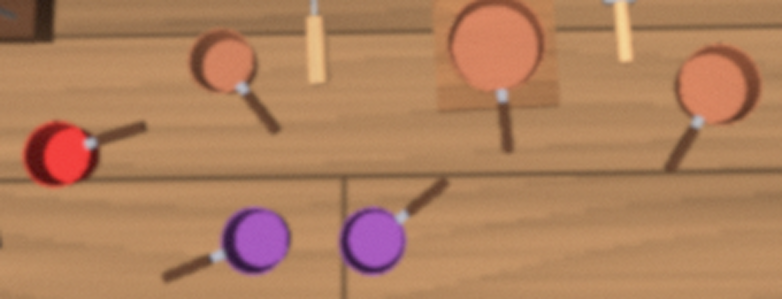

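Run:
```python
from h import *
import pickle
c=pickle.load(open("top0.pkl","rb"));img=c["img"]
hsv,_,_=masks(img);V=hsv[...,2].astype(int);H=hsv[...,0]
for n,uv,hr,rg,rr in(("small",(228,207),.050,.082,.04),("large",(345,199),.058,.102,.06),("mid",(441,217),.048,.092,.05)):
    ys,xs=np.mgrid[0:400,0:640]
    W=ray(c,np.c_[xs.ravel(),ys.ravel()],hr)[:,:2]; c0=ray(c,[uv],hr)[0,:2]
    d=np.hypot(*(W-c0).T).reshape(V.shape)
    pan=((H<=9)|(V<125))&(d<rr+.012)
    P=W[pan.ravel()]; 
    nl,lab,st,ce=cv2.connectedComponentsWithStats(cv2.morphologyEx(pan.astype(np.uint8),cv2.MORPH_OPEN,np.ones((5,5),np.uint8)))
    P=W[(lab==lab[uv[1],uv[0]]).ravel()]
    (cx,cy),rad=cv2.minEnclosingCircle(P.astype(np.float32))
    ctr=P.mean(0)
    gm=(V<135)&(d>rr+.006)&(d<rg+.05)
    nl,lab,st,ce=cv2.connectedComponentsWithStats(gm.astype(np.uint8));k=1+st[1:,4].argmax()
    y2,x2=np.nonzero(lab==k);G=ray(c,np.c_[x2,y2],hr+.01)[:,:2];g=G.mean(0)
    v=g-ctr;u=np.linalg.svd(G-g)[2][0];u*=np.sign(u@v)
    L=np.ptp((G-g)@u)
    print(n,"circ",np.round([cx,cy,rad],4),"mean",ctr.round(4),"eqr",np.sqrt(len(P)/1231)*.0566,"grip",g.round(4),len(G),L.round(3),"dist",np.hypot(*v).round(4),"ang",np.degrees(np.arctan2(v[1],v[0])).round(1),"pca",np.degrees(np.arctan2(u[1],u[0])).round(1),"ctr2",(g-u*rg).round(4))
```

```text
small circ [0.5383 0.2933 0.0388] mean [0.5371 0.294 ] eqr 0.0319396709949498 grip [0.478  0.2426] 93 0.057 dist 0.0783 ang -139.0 pca -140.9 ctr2 [0.5417 0.2943]
large circ [ 0.5577 -0.0365  0.0558] mean [ 0.5569 -0.0349] eqr 0.05553241747609441 grip [ 0.4576 -0.044 ] 100 0.055 dist 0.0997 ang -174.8 pca -175.3 ctr2 [ 0.5593 -0.0356]
mid circ [ 0.5029 -0.2997  0.0463] mean [ 0.5033 -0.2972] eqr 0.04277254257172895 grip [ 0.415 -0.274] 240 0.195 dist 0.0914 ang 165.3 pca 84.2 ctr2 [ 0.4057 -0.3655]
```

```bash
python3 -m pendant '[{"tx":0.9,"ty":0.8},{"tx":0.9,"ty":0.8},{"tx":0.9,"ty":0.8},{"tx":0.9,"ty":0.8},{"tx":0.9,"ty":0.8}]'; python3 -m pendant '[{"tx":0.9,"ty":0.8},{"tx":0.9,"ty":0.8},{"tx":0.9,"ty":0.8},{"wz":-1},{"wz":-1}]'
python3 -c "
from rig import r,vision
o=r.observe();print(o['q'],o['tool_pos'],o['tcp_rot']);c=vision.read_camera('wrist');print(c['T_tool_cam'],c['K'])"
```

```text
[-1.24501776e+00  1.26341057e-01 -4.04965590e-02  1.40539830e+00
  6.87573454e-06  1.57082355e+00] [ 0.16791054 -0.49704255  0.23059991] [-3.09861100e+00 -5.09199083e-01  3.55927914e-04]
[[-8.63162124e-05 -9.55488632e-01 -2.95027907e-01  7.48521750e-02]
 [ 9.99999996e-01 -8.14885737e-05 -2.86576492e-05 -2.94888557e-04]
 [ 3.34065470e-06 -2.95027908e-01  9.55488636e-01 -1.42785481e-01]
 [ 0.00000000e+00  0.00000000e+00  0.00000000e+00  1.00000000e+00]] [[341.66871544   0.         318.02885133]
 [  0.         341.66871544 200.3178096 ]
 [  0.           0.           1.        ]]$[0]: bad value
$[0]: bad value
```

```bash
python3 -m pendant '[{"tx":0.9,"ty":0.8,"tz":0,"wx":0,"wy":0,"wz":-1,"gripper":85}]'; python3 -m pendant --help | head -20
python3 -c "
from rig import r,vision
o=r.observe();print(o['q'],o['tool_pos'],o['tcp_rot'])"
```

```text
time_s: 0.23
tool_pos: [0.1927, -0.4757, 0.2303]
tcp_rot: [3.123, 0.339, -0.003]
force: [1.2, 0.1, -0.4]
width: 0.997
grasp_force: 0.0
[-1.18482171  0.10374678 -0.06673861  1.4006673  -0.00184678  1.74064571] [ 0.19269883 -0.47566014  0.23030512] [ 3.12310304e+00  3.38811070e-01 -2.94302867e-03]invalid input: not JSON, or not a number
```

```bash
P="python3 -m pendant"; $P '[{"tx":0.8,"ty":0.7,"tz":0,"wx":0,"wy":0,"wz":1,"gripper":60},{"tx":0.8,"ty":0.7,"tz":0,"wx":0,"wy":0,"wz":1,"gripper":60},{"tx":0.8,"ty":0.7,"tz":0,"wx":0,"wy":0,"wz":1,"gripper":60},{"tx":0.8,"ty":0.7,"tz":0,"wx":0,"wy":0,"wz":1,"gripper":60},{"tx":0.8,"ty":0.7,"tz":0,"wx":0,"wy":0,"wz":1,"gripper":60}]' >/dev/null
$P '[{"tx":0.8,"ty":0.7,"tz":0,"wx":0,"wy":0,"wz":1,"gripper":60},{"tx":0.8,"ty":0.7,"tz":0,"wx":0,"wy":0,"wz":1,"gripper":60},{"tx":0.8,"ty":0.7,"tz":0,"wx":0,"wy":0,"wz":1,"gripper":60},{"tx":0.8,"ty":0.7,"tz":0,"wx":0,"wy":0,"wz":1,"gripper":60},{"tx":0.7,"ty":0.7,"tz":0,"wx":0,"wy":0,"wz":1,"gripper":60}]' >/dev/null
$P '[{"tx":0,"ty":0,"tz":0,"wx":0,"wy":0,"wz":1,"gripper":60},{"tx":0,"ty":0,"tz":0,"wx":0,"wy":0,"wz":1,"gripper":60},{"tx":0,"ty":0,"tz":0,"wx":0,"wy":0,"wz":1,"gripper":60},{"tx":0,"ty":0,"tz":0,"wx":0,"wy":0,"wz":1,"gripper":60},{"tx":0,"ty":0,"tz":0,"wx":0,"wy":0,"wz":1,"gripper":60}]' >/dev/null
$P '[{"tx":0,"ty":0,"tz":0,"wx":0,"wy":0,"wz":1,"gripper":60},{"tx":0,"ty":0,"tz":0,"wx":0,"wy":0,"wz":1,"gripper":60},{"tx":0,"ty":0,"tz":0,"wx":0,"wy":0,"wz":1,"gripper":60},{"tx":0,"ty":0,"tz":0,"wx":0,"wy":0,"wz":1,"gripper":60},{"tx":0,"ty":0,"tz":0,"wx":0,"wy":0,"wz":1,"gripper":60}]' >/dev/null
$P '[{"tx":0,"ty":0,"tz":0,"wx":0,"wy":0,"wz":1,"gripper":60},{"tx":0,"ty":0,"tz":0,"wx":0,"wy":0,"wz":1,"gripper":60},{"tx":0,"ty":0,"tz":0,"wx":0,"wy":0,"wz":1,"gripper":60},{"tx":0,"ty":0,"tz":0,"wx":0,"wy":0,"wz":0,"gripper":60}]'
cat > look.py <<'E'
from h import *
from rig import r,vision
import pickle
def wrist(name):
    o=r.observe();c=vision.read_camera("wrist")
    T=np.eye(4);T[:3,:3]=R.from_rotvec(o["tcp_rot"]).as_matrix();T[:3,3]=o["tool_pos"]
    c["extrinsics"]=T@c["T_tool_cam"];pickle.dump(c,open(name+".pkl","wb"))
    cv2.imwrite(f"pics/{name}.png",c["img"][:,:,::-1])
    x=T[:3,0];print("t",o["time_s"],"tcp",o["tool_pos"].round(4) if hasattr(o["tool_pos"],"round") else o["tool_pos"],"yaw",np.degrees(np.arctan2(x[1],x[0])),"z",T[:3,2],"q",np.round(o["q"],2))
    return c,o
E
python3 -c "
from look import *
wrist('w1')"
```

```text
time_s: 2.23
tool_pos: [0.4319, -0.2633, 0.231]
tcp_rot: [-0.791, -3.04, -0.0]
force: [0.2, -0.1, 0.1]
width: 0.7
grasp_force: 0.0
t 2.2333 tcp [ 0.4319 -0.2633  0.231 ] yaw 150.81356251498832 z [-5.08611702e-04  3.12478887e-04 -9.99999822e-01] q [-0.55  0.09 -0.08  1.4   0.   -0.04]
```

View pics/w1.png

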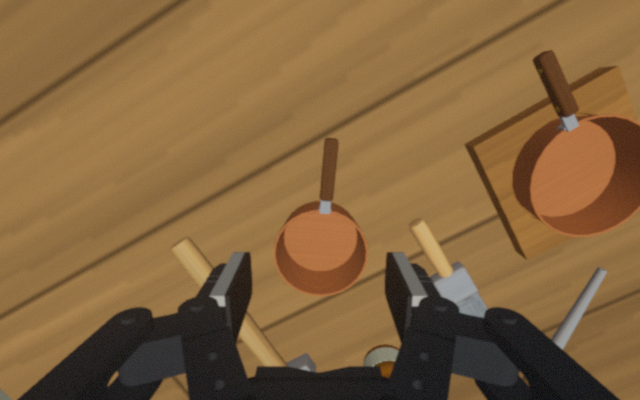

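```bash
cat >> look.py <<'E'
def measure(c,uv,guv,base,hr,rr,gr):
    """pan rim circle via floor/side mask, grip by dark mask; gr = grip mid distance"""
    hsv,_,_=masks(c["img"]);H,S,V=[hsv[...,i].astype(int) for i in range(3)]
    pan=((H<=10)&(S>125)&(V>95)).astype(np.uint8)
    n,lab,_,_=cv2.connectedComponentsWithStats(cv2.morphologyEx(pan,cv2.MORPH_OPEN,np.ones((5,5),np.uint8)))
    ys,xs=np.nonzero(lab==lab[uv[1],uv[0]]);W=ray(c,np.c_[xs,ys],base+hr)[:,:2]
    (cx,cy),rad=cv2.minEnclosingCircle(W.astype(np.float32))
    dk=(V<105).astype(np.uint8)
    n,lab,st,_=cv2.connectedComponentsWithStats(dk);l=lab[guv[1],guv[0]]
    ys,xs=np.nonzero(lab==l);G=ray(c,np.c_[xs,ys],base+hr+.009)[:,:2];g=G.mean(0)
    u=np.linalg.svd(G-g,full_matrices=False)[2][0];u*=np.sign(u@(g-[cx,cy]))
    v=g-[cx,cy]
    print("rim",np.round([cx,cy,rad],4),"grip",g.round(4),len(G),"len",np.ptp((G-g)@u).round(3),"dist",np.hypot(*v).round(4),"ang",np.degrees(np.arctan2(v[1],v[0])).round(1),"pca",np.degrees(np.arctan2(u[1],u[0])).round(1),"ctr2",(g-gr*u).round(4),"hsv",hsv[guv[1],guv[0]],hsv[uv[1],uv[0]])
E
python3 - <<'E'
from look import *
c=pickle.load(open("w1.pkl","rb"))
measure(c,(321,240),(329,170),0,.048,.05,.092)
measure(c,(575,175),(557,85),.012,.046,.06,.102)
E
```

```text
rim [ 0.5657 -0.3363  0.4078] grip [ 0.4286 -0.2509] 647 len 0.059 dist 0.1614 ang 148.1 pca 146.3 ctr2 [ 0.5052 -0.302 ] hsv [ 14 160  99] [ 12 153 180]
rim [ 0.5595 -0.333   0.3953] grip [ 0.4888 -0.0765] 4519 len 0.181 dist 0.266 ang 105.4 pca 137.8 ctr2 [ 0.5644 -0.1451] hsv [ 14 174  97] [ 13 158 176]
```

```bash
P="python3 -m pendant"; $P '[{"tx":0.08,"ty":0.28,"tz":-0.5,"wx":0,"wy":0,"wz":-0.6,"gripper":50},{"tx":0,"ty":0,"tz":-1,"wx":0,"wy":0,"wz":0,"gripper":50},{"tx":0,"ty":0,"tz":-1,"wx":0,"wy":0,"wz":0,"gripper":50},{"tx":0,"ty":0,"tz":-1,"wx":0,"wy":0,"wz":0,"gripper":50},{"tx":0,"ty":0,"tz":-1,"wx":0,"wy":0,"wz":0,"gripper":50}]'
$P '[{"tx":0,"ty":0,"tz":-1,"wx":0,"wy":0,"wz":0,"gripper":50},{"tx":0,"ty":0,"tz":-0.7,"wx":0,"wy":0,"wz":0,"gripper":50},{"tx":0,"ty":0,"tz":-0.3,"wx":0,"wy":0,"wz":0,"gripper":50},{"tx":0,"ty":0,"tz":0,"wx":0,"wy":0,"wz":0,"gripper":50}]'
python3 -c "
from look import *
wrist('w2')"
```

```text
time_s: 2.7
tool_pos: [0.4343, -0.2548, 0.095]
tcp_rot: [0.895, 3.011, -0.0]
force: [0.3, -1.1, 0.0]
width: 0.586
grasp_force: 0.0
time_s: 3.03
tool_pos: [0.4329, -0.2541, 0.0342]
tcp_rot: [-0.892, -3.008, -0.002]
force: [0.6, -0.9, 0.3]
width: 0.587
grasp_force: 0.0
t 3.0333 tcp [ 0.4329 -0.2541  0.0342] yaw 146.95647314902888 z [-0.00370271  0.00218044 -0.99999077] q [-0.53  0.16 -0.44  0.97  0.    0.05]
```

View pics/w2.png

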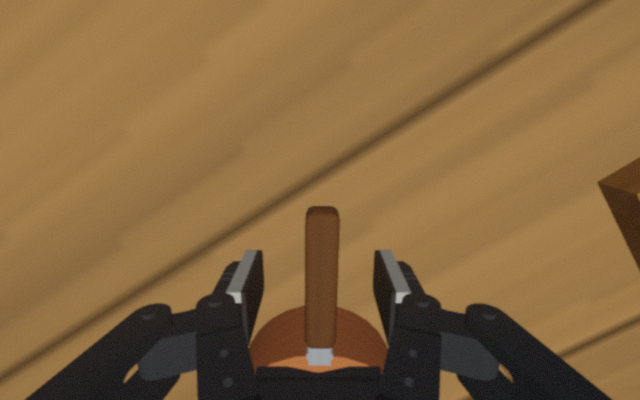

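```bash
P="python3 -m pendant"
python3 - <<'E'
from look import *
c=pickle.load(open("w2.pkl","rb"))
e=ray(c,[(321.5,209)],.058)[0];n=ray(c,[(319.5,347)],.060)[0];v=e-n
print(e,n,np.hypot(v[0],v[1]),np.degrees(np.arctan2(v[1],v[0])))
E
$P '[{"tx":0,"ty":0,"tz":0,"wx":0,"wy":0,"wz":0,"gripper":0},{"tx":0,"ty":0,"tz":0,"wx":0,"wy":0,"wz":0,"gripper":0},{"tx":0,"ty":0,"tz":0,"wx":0,"wy":0,"wz":0,"gripper":0},{"tx":0,"ty":0,"tz":0,"wx":0,"wy":0,"wz":0,"gripper":0},{"tx":0,"ty":0,"tz":0,"wx":0,"wy":0,"wz":0,"gripper":0}]' 80
$P '[{"tx":0,"ty":0,"tz":0,"wx":0,"wy":0,"wz":0,"gripper":0},{"tx":0,"ty":0,"tz":0.1,"wx":0,"wy":0,"wz":0,"gripper":0},{"tx":0,"ty":0,"tz":0.5,"wx":0,"wy":0,"wz":0,"gripper":0},{"tx":0,"ty":0,"tz":1,"wx":0,"wy":0,"wz":0,"gripper":0},{"tx":0,"ty":0,"tz":1,"wx":0,"wy":0,"wz":0,"gripper":0}]'
```

```text
[ 0.4037813  -0.23376145  0.058     ] [ 0.45309911 -0.2666455   0.06      ] 0.05927568883724491 146.30550111070852
time_s: 3.5
tool_pos: [0.4352, -0.2555, 0.0378]
tcp_rot: [0.89, 3.01, -0.001]
force: [-1.7, 0.7, 6.6]
width: 0.132
grasp_force: 78.1
time_s: 3.92
tool_pos: [0.4331, -0.2542, 0.1141]
tcp_rot: [-0.89, -3.009, -0.001]
force: [1.1, 0.1, -1.4]
width: 0.133
grasp_force: 78.0
```

Run:
```python
from look import *
c=pickle.load(open("w1.pkl","rb"))
hsv=cv2.cvtColor(c["img"],cv2.COLOR_RGB2HSV)[30:120,520:600].astype(int)
m=((hsv[...,2]<118)&(hsv[...,1]>165)).astype(np.uint8)
n,lab,st,ce=cv2.connectedComponentsWithStats(m);k=1+st[1:,4].argmax()
ys,xs=np.nonzero(lab==k)
G=ray(c,np.c_[xs+520,ys+30],.012+.053)[:,:2];g=G.mean(0);u=np.linalg.svd(G-g,full_matrices=False)[2][0];u*=-np.sign(u[0])
print(len(G),g,np.ptp((G-g)@u),np.degrees(np.arctan2(u[1],u[0])),"ctr",g-.102*u)
# rim edge contrast: lower/right rim points by eye
W=ray(c,[(515,170),(535,218),(560,232),(590,236),(620,228),(640,121),(610,116)],.058);print(W.round(4))
A=np.c_[2*W[:,:2],np.ones(len(W))];s=np.linalg.lstsq(A,(W[:,:2]**2).sum(1),rcond=None)[0];print(s[:2],np.sqrt(s[2]+s[0]**2+s[1]**2))
cv2.imwrite("pics/w1c.png",cv2.resize(c["img"][20:270,440:640],None,fx=2.4,fy=2.4,interpolation=cv2.INTER_CUBIC)[:,:,::-1])
```

```text
722 [ 0.4601051  -0.05166717] 0.05718074700827029 173.35445315831367 ctr [ 0.56141977 -0.0634713 ]
[[ 0.515  -0.0975  0.058 ]
 [ 0.5704 -0.0967  0.058 ]
 [ 0.5968 -0.0798  0.058 ]
 [ 0.6156 -0.0549  0.058 ]
 [ 0.6217 -0.0265  0.058 ]
 [ 0.5269  0.0163  0.058 ]
 [ 0.5094 -0.0062  0.058 ]]
[ 0.55504874 -0.04074905] 0.06244782749108577
```

View pics/w1c.png

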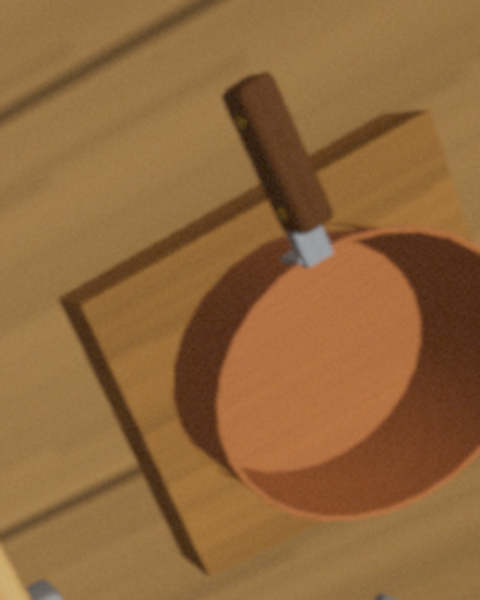

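Run:
```python
from look import *
c=pickle.load(open("w1.pkl","rb"))
p=np.array([(217,395),(240,470),(280,503),(340,519),(400,508),(440,489),(360,237),(420,230),(460,238)])/2.4+[440,20]
W=ray(c,p,.058)
A=np.c_[2*W[:,:2],np.ones(len(W))];s=np.linalg.lstsq(A,(W[:,:2]**2).sum(1),rcond=None)[0];print(s[:2],np.sqrt(s[2]+s[0]**2+s[1]**2),np.hypot(*(W[:,:2]-s[:2]).T).round(4))
# grip top centreline: far end, near end
e=ray(c,np.array([(260,75),(315,225)])/2.4+[440,20],.068);v=e[0]-e[1];print(e,np.hypot(v[0],v[1]),np.degrees(np.arctan2(v[1],v[0])))
```

```text
[ 0.56029274 -0.03426867] 0.05884196097664693 [0.0605 0.0583 0.0576 0.0587 0.059  0.0597 0.0585 0.0585 0.0589]
[[ 0.42824548 -0.04361536  0.068     ]
 [ 0.48650828 -0.0420094   0.068     ]] 0.05828492260099488 -178.42109772324676
```

```bash
P="python3 -m pendant"; $P '[{"tx":0,"ty":0,"tz":1,"wx":0,"wy":0,"wz":0,"gripper":0},{"tx":0.37,"ty":0.92,"tz":0.9,"wx":0,"wy":0,"wz":-1,"gripper":0},{"tx":0.37,"ty":0.92,"tz":0,"wx":0,"wy":0,"wz":-1,"gripper":0},{"tx":0.37,"ty":0.92,"tz":0,"wx":0,"wy":0,"wz":-1,"gripper":0},{"tx":0.37,"ty":0.92,"tz":0,"wx":0,"wy":0,"wz":-1,"gripper":0}]'
$P '[{"tx":0.37,"ty":0.92,"tz":0,"wx":0,"wy":0,"wz":-1,"gripper":0},{"tx":0.37,"ty":0.92,"tz":0,"wx":0,"wy":0,"wz":-1,"gripper":0},{"tx":0.37,"ty":0.92,"tz":0,"wx":0,"wy":0,"wz":-1,"gripper":0},{"tx":0.37,"ty":0.92,"tz":0,"wx":0,"wy":0,"wz":-1,"gripper":0},{"tx":0.37,"ty":0.92,"tz":0,"wx":0,"wy":0,"wz":-1,"gripper":0}]'
$P '[{"tx":0.37,"ty":0.92,"tz":0,"wx":0,"wy":0,"wz":0,"gripper":0},{"tx":0.37,"ty":0.9,"tz":0,"wx":0,"wy":0,"wz":0,"gripper":0},{"tx":0,"ty":0,"tz":0,"wx":0,"wy":0,"wz":0,"gripper":0},{"tx":0,"ty":0,"tz":0,"wx":0,"wy":0,"wz":0,"gripper":0}]'
python3 - <<'E'
from look import *
wrist('w3')
c=vision.read_camera("top");pickle.dump(c,open("top3.pkl","wb"))
s=vision.read_camera("scene")
a=cv2.resize(c["img"][150:250,290:420],(624,480),interpolation=cv2.INTER_CUBIC)
cv2.imwrite("pics/t3.png",np.hstack([cv2.resize(a,(400,308)),cv2.resize(s["img"][150:270,240:396],(400,308),interpolation=cv2.INTER_CUBIC)])[:,:,::-1])
E
```

```text
time_s: 4.33
tool_pos: [0.4792, -0.1435, 0.1721]
tcp_rot: [1.505, 2.756, 0.001]
force: [0.5, 0.1, -1.8]
width: 0.128
grasp_force: 78.2
time_s: 4.75
tool_pos: [0.5344, -0.005, 0.1713]
tcp_rot: [-2.167, -2.274, 0.0]
force: [0.3, -1.3, -1.6]
width: 0.13
grasp_force: 78.2
time_s: 5.08
tool_pos: [0.5565, 0.0493, 0.1709]
tcp_rot: [-2.158, -2.282, 0.001]
force: [0.0, -1.0, -2.3]
width: 0.132
grasp_force: 78.3
t 5.0833 tcp [0.5565 0.0493 0.1709] yaw 93.21626806927472 z [-1.06271084e-03 -5.48355789e-05 -9.99999434e-01] q [ 0.09  0.2  -0.09  1.29  0.    1.6 ]
```

View pics/t3.png

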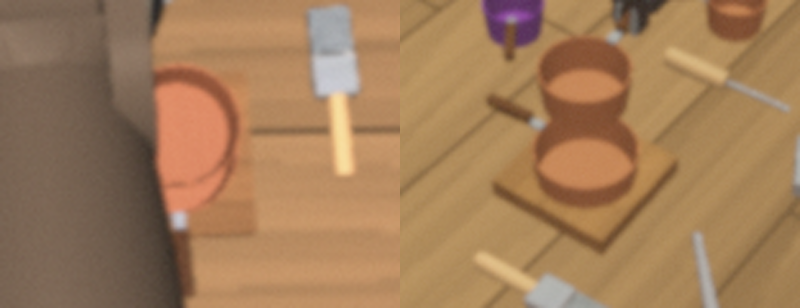

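```bash
P="python3 -m pendant"; $P '[{"tx":0,"ty":0,"tz":-0.6,"wx":0,"wy":0,"wz":0,"gripper":0},{"tx":0,"ty":0,"tz":-0.6,"wx":0,"wy":0,"wz":0,"gripper":0},{"tx":0,"ty":0,"tz":-0.6,"wx":0,"wy":0,"wz":0,"gripper":0},{"tx":0,"ty":0,"tz":-0.6,"wx":0,"wy":0,"wz":0,"gripper":0},{"tx":0,"ty":0,"tz":-0.4,"wx":0,"wy":0,"wz":0,"gripper":0}]'
$P '[{"tx":0,"ty":0,"tz":-0.4,"wx":0,"wy":0,"wz":0,"gripper":0},{"tx":0,"ty":0,"tz":-0.3,"wx":0,"wy":0,"wz":0,"gripper":0},{"tx":0,"ty":0,"tz":-0.2,"wx":0,"wy":0,"wz":0,"gripper":0},{"tx":0,"ty":0,"tz":-0.1,"wx":0,"wy":0,"wz":0,"gripper":0},{"tx":0,"ty":0,"tz":0,"wx":0,"wy":0,"wz":0,"gripper":0}]'
```

```text
time_s: 5.65
tool_pos: [0.5553, 0.0466, 0.0858]
tcp_rot: [-2.163, -2.277, 0.002]
force: [-1.1, 0.2, -1.6]
width: 0.132
grasp_force: 78.2
time_s: 6.07
tool_pos: [0.5562, 0.0476, 0.057]
tcp_rot: [-2.162, -2.279, 0.001]
force: [0.1, 1.2, -1.3]
width: 0.135
grasp_force: 78.3
```

```bash
P="python3 -m pendant"; $P '[{"tx":0,"ty":0.08,"tz":-0.08,"wx":0,"wy":0,"wz":0,"gripper":0},{"tx":0,"ty":0,"tz":-0.05,"wx":0,"wy":0,"wz":0,"gripper":0},{"tx":0,"ty":0,"tz":0,"wx":0,"wy":0,"wz":0,"gripper":0}]'
$P '[{"tx":0,"ty":0,"tz":-0.06,"wx":0,"wy":0,"wz":0,"gripper":0},{"tx":0,"ty":0,"tz":0,"wx":0,"wy":0,"wz":0,"gripper":0}]'
$P '[{"tx":0,"ty":0,"tz":-0.04,"wx":0,"wy":0,"wz":0,"gripper":0},{"tx":0,"ty":0,"tz":0,"wx":0,"wy":0,"wz":0,"gripper":0}]'
```

```text
time_s: 6.32
tool_pos: [0.5572, 0.0508, 0.0542]
tcp_rot: [2.16, 2.28, 0.002]
force: [0.1, 1.2, 0.4]
width: 0.13
grasp_force: 78.7
time_s: 6.48
tool_pos: [0.5574, 0.0512, 0.0537]
tcp_rot: [2.16, 2.28, 0.004]
force: [-3.6, 2.4, 11.0]
width: 0.129
grasp_force: 80.1
time_s: 6.65
tool_pos: [0.5575, 0.0515, 0.0534]
tcp_rot: [2.159, 2.28, 0.006]
force: [-5.7, 3.3, 16.2]
width: 0.135
grasp_force: 81.0
```

```bash
P="python3 -m pendant"; $P '[{"tx":0,"ty":0,"tz":0.06,"wx":0,"wy":0,"wz":0,"gripper":14},{"tx":0,"ty":0,"tz":0,"wx":0,"wy":0,"wz":0,"gripper":40},{"tx":0,"ty":0,"tz":0,"wx":0,"wy":0,"wz":0,"gripper":40},{"tx":0,"ty":0,"tz":0,"wx":0,"wy":0,"wz":0,"gripper":40}]'
$P '[{"tx":0,"ty":0,"tz":0.5,"wx":0,"wy":0,"wz":0,"gripper":40},{"tx":0,"ty":0,"tz":1,"wx":0,"wy":0,"wz":0,"gripper":40},{"tx":0,"ty":0,"tz":1,"wx":0,"wy":0,"wz":0,"gripper":40},{"tx":0,"ty":0.5,"tz":1,"wx":0,"wy":0,"wz":0,"gripper":50},{"tx":0,"ty":1,"tz":1,"wx":0,"wy":0,"wz":0,"gripper":50}]'
python3 - <<'E'
from look import *
c,o=wrist('w4')
s=vision.read_camera("scene")
cv2.imwrite("pics/s4.png",np.hstack([cv2.resize(c["img"],(480,300)),cv2.resize(s["img"][150:270,250:378],(320,300),interpolation=cv2.INTER_CUBIC)])[:,:,::-1])
E
```

```text
time_s: 6.98
tool_pos: [0.5565, 0.0503, 0.052]
tcp_rot: [2.161, 2.28, -0.0]
force: [-0.3, -0.1, -1.1]
width: 0.467
grasp_force: 0.0
time_s: 7.4
tool_pos: [0.5564, 0.0931, 0.1878]
tcp_rot: [2.165, 2.276, -0.002]
force: [1.3, -0.3, -0.5]
width: 0.589
grasp_force: 0.0
t 7.4 tcp [0.5564 0.0931 0.1878] yaw 92.84231147948418 z [-4.27502798e-04 -1.12914987e-03 -9.99999271e-01] q [ 0.17  0.2  -0.04  1.33 -0.    1.69]
```

View pics/s4.png

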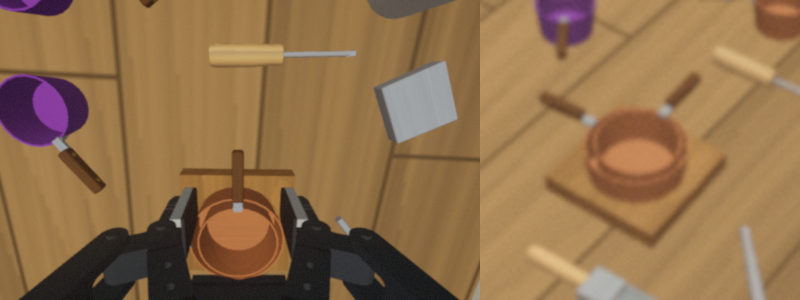

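```bash
P="python3 -m pendant"; $P '[{"tx":-0.5,"ty":1,"tz":0.5,"wx":0,"wy":0,"wz":1,"gripper":50},{"tx":-0.5,"ty":1,"tz":0.5,"wx":0,"wy":0,"wz":1,"gripper":50},{"tx":-0.5,"ty":1,"tz":0,"wx":0,"wy":0,"wz":1,"gripper":50},{"tx":-0.5,"ty":1,"tz":0,"wx":0,"wy":0,"wz":1,"gripper":50},{"tx":-0.5,"ty":0.9,"tz":0,"wx":0,"wy":0,"wz":1,"gripper":50}]' >/dev/null
$P '[{"tx":0,"ty":0,"tz":0,"wx":0,"wy":0,"wz":1,"gripper":50},{"tx":0,"ty":0,"tz":0,"wx":0,"wy":0,"wz":1,"gripper":50},{"tx":0,"ty":0,"tz":0,"wx":0,"wy":0,"wz":1,"gripper":50},{"tx":0,"ty":0,"tz":0,"wx":0,"wy":0,"wz":1,"gripper":50},{"tx":0,"ty":0,"tz":0,"wx":0,"wy":0,"wz":1,"gripper":50}]' >/dev/null
$P '[{"tx":0,"ty":0,"tz":0,"wx":0,"wy":0,"wz":1,"gripper":50},{"tx":0,"ty":0,"tz":0,"wx":0,"wy":0,"wz":1,"gripper":50},{"tx":0,"ty":0,"tz":0,"wx":0,"wy":0,"wz":1,"gripper":50},{"tx":0,"ty":0,"tz":0,"wx":0,"wy":0,"wz":1,"gripper":50},{"tx":0,"ty":0,"tz":0,"wx":0,"wy":0,"wz":1,"gripper":50}]' >/dev/null
$P '[{"tx":0,"ty":0,"tz":0,"wx":0,"wy":0,"wz":1,"gripper":50},{"tx":0,"ty":0,"tz":0,"wx":0,"wy":0,"wz":1,"gripper":50},{"tx":0,"ty":0,"tz":0,"wx":0,"wy":0,"wz":1,"gripper":50},{"tx":0,"ty":0,"tz":0,"wx":0,"wy":0,"wz":1,"gripper":50},{"tx":0,"ty":0,"tz":0,"wx":0,"wy":0,"wz":1,"gripper":50}]' >/dev/null
$P '[{"tx":0,"ty":0,"tz":0,"wx":0,"wy":0,"wz":1,"gripper":50},{"tx":0,"ty":0,"tz":0,"wx":0,"wy":0,"wz":0,"gripper":50},{"tx":0,"ty":0,"tz":0,"wx":0,"wy":0,"wz":0,"gripper":50}]'
python3 - <<'E'
from look import *
wrist('w5')
hsv=0
c=vision.read_camera("top");cv2.imwrite("pics/t5.png",c["img"][:,:,::-1]);pickle.dump(c,open("top5.pkl","wb"))
c=pickle.load(open("w4.pkl","rb"))
e=ray(c,[(317,203),(317,273)],.076)
v=e[0]-e[1];u=v/np.linalg.norm(v);print(e,np.linalg.norm(v),np.degrees(np.arctan2(v[1],v[0])),e[0]-.122*u)
E
```

```text
time_s: 9.42
tool_pos: [0.4814, 0.2416, 0.2158]
tcp_rot: [1.046, -2.961, 0.0]
force: [0.3, -0.4, 0.0]
width: 0.585
grasp_force: 0.0
t 9.4167 tcp [0.4814 0.2416 0.2158] yaw -141.10424553655503 z [-1.04917425e-03 -7.03883468e-04 -9.99999202e-01] q [ 0.47  0.15 -0.04  1.38 -0.   -0.21]
[[0.55530815 0.08762822 0.076     ]
 [0.55828865 0.02638792 0.076     ]] 0.06131279055797323 92.78632986918888 [ 0.56123875 -0.03422755  0.076     ]
```

View pics/w5.png

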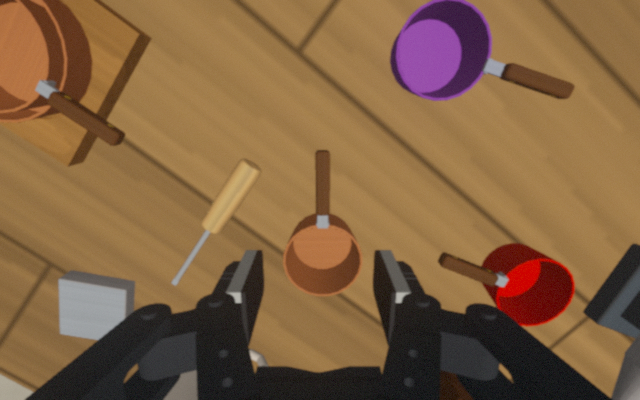

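Run:
```python
from look import *
c=pickle.load(open("w5.pkl","rb"))
measure(c,(322,250),(323,180),0,.050,.04,.082)
e=ray(c,[(323,152),(322,215)],.061);v=e[0]-e[1];u=v/np.linalg.norm(v);print(e,np.linalg.norm(v),np.degrees(np.arctan2(v[1],v[0])),e[0]-.112*u,"at80",e[0]-.032*u)
```

```text
rim [0.5889 0.3312 0.3861] grip [0.4825 0.2375] 195784 len 0.712 dist 0.1418 ang -138.6 pca 132.8 ctr2 [0.5383 0.1773] hsv [ 12 156 106] [ 13 156 182]
[[0.45650272 0.22762327 0.061     ]
 [0.50231704 0.2637118  0.061     ]] 0.058320956097891556 -141.77204192152888 [0.54448489 0.29692795 0.061     ] at80 [0.48164048 0.24742461 0.061     ]
```

```bash
P="python3 -m pendant"; $P '[{"tx":0,"ty":0.17,"tz":-0.5,"wx":0,"wy":0,"wz":-0.1,"gripper":50},{"tx":0,"ty":0,"tz":-1,"wx":0,"wy":0,"wz":0,"gripper":50},{"tx":0,"ty":0,"tz":-1,"wx":0,"wy":0,"wz":0,"gripper":50},{"tx":0,"ty":0,"tz":-1,"wx":0,"wy":0,"wz":0,"gripper":50},{"tx":0,"ty":0,"tz":-1,"wx":0,"wy":0,"wz":0,"gripper":50}]'
$P '[{"tx":0,"ty":0,"tz":-0.8,"wx":0,"wy":0,"wz":0,"gripper":50},{"tx":0,"ty":0,"tz":-0.3,"wx":0,"wy":0,"wz":0,"gripper":50},{"tx":0,"ty":0,"tz":-0.2,"wx":0,"wy":0,"wz":0,"gripper":50},{"tx":0,"ty":0,"tz":0,"wx":0,"wy":0,"wz":0,"gripper":50}]'
python3 - <<'E'
from look import *
c,o=wrist('w6')
V=cv2.cvtColor(c["img"],cv2.COLOR_RGB2HSV)
for v in (230,260,290): 
    row=V[v,270:372].astype(int); x=np.nonzero(row[:,2]<125)[0]+270; print(v,x.min() if len(x) else 0,x.max() if len(x) else 0,len(x))
col=V[:,321,2].astype(int);print(col[170:370:6])
E
```

```text
time_s: 9.93
tool_pos: [0.4815, 0.2469, 0.0804]
tcp_rot: [-1.032, 2.967, 0.0]
force: [-0.1, -0.7, 0.8]
width: 0.589
grasp_force: 0.0
time_s: 10.27
tool_pos: [0.4813, 0.2468, 0.0422]
tcp_rot: [1.033, -2.966, 0.0]
force: [0.4, -0.1, 1.0]
width: 0.585
grasp_force: 0.0
t 10.2667 tcp [0.4813 0.2468 0.0422] yaw -141.57507567823157 z [-1.02324823e-03 -5.46818580e-04 -9.99999327e-01] q [ 0.47  0.22 -0.34  1.   -0.   -0.2 ]
230 300 332 33
260 301 332 32
290 302 332 31
[162 158 156 154 151 149  79  78 104 103 101 103 103 104 103 103 104 104
 104 105 102 101  98 100 100 100 101 101  98 160 160 158 176 172]
```

```bash
P="python3 -m pendant"
python3 - <<'E'
from look import *
c=pickle.load(open("w6.pkl","rb"))
e=ray(c,[(316,210),(316.5,341)],.060);v=e[0]-e[1];u=v/np.linalg.norm(v);print(e,np.linalg.norm(v),np.degrees(np.arctan2(v[1],v[0])),e.mean(0)-.082*u)
E
$P '[{"tx":0,"ty":0,"tz":-0.1,"wx":0,"wy":0,"wz":0,"gripper":0},{"tx":0,"ty":0,"tz":0,"wx":0,"wy":0,"wz":0,"gripper":0},{"tx":0,"ty":0,"tz":0,"wx":0,"wy":0,"wz":0,"gripper":0},{"tx":0,"ty":0,"tz":0,"wx":0,"wy":0,"wz":0,"gripper":0},{"tx":0,"ty":0,"tz":0,"wx":0,"wy":0,"wz":0,"gripper":0}]' 80
$P '[{"tx":0,"ty":0,"tz":0,"wx":0,"wy":0,"wz":0,"gripper":0},{"tx":0,"ty":0,"tz":0.1,"wx":0,"wy":0,"wz":0,"gripper":0},{"tx":0,"ty":0,"tz":0.5,"wx":0,"wy":0,"wz":0,"gripper":0},{"tx":0,"ty":0,"tz":1,"wx":0,"wy":0,"wz":0,"gripper":0},{"tx":0,"ty":0,"tz":1,"wx":0,"wy":0,"wz":0,"gripper":0}]'
```

```text
[[0.45564847 0.22602796 0.06      ]
 [0.50301849 0.26374492 0.06      ]] 0.06055152948206463 -141.47249743084387 [0.54348284 0.29596344 0.06      ]
time_s: 10.73
tool_pos: [0.4821, 0.2473, 0.0407]
tcp_rot: [-1.034, 2.965, 0.0]
force: [-2.4, -0.2, 4.7]
width: 0.126
grasp_force: 78.4
time_s: 11.15
tool_pos: [0.4802, 0.2463, 0.1171]
tcp_rot: [1.034, -2.962, 0.001]
force: [0.6, -0.2, -0.8]
width: 0.132
grasp_force: 78.0
```

```bash
P="python3 -m pendant"; $P '[{"tx":0,"ty":0,"tz":1,"wx":0,"wy":0,"wz":0,"gripper":0},{"tx":0.26,"ty":-1,"tz":1,"wx":0,"wy":0,"wz":1,"gripper":0},{"tx":0.26,"ty":-1,"tz":0,"wx":0,"wy":0,"wz":1,"gripper":0},{"tx":0.26,"ty":-1,"tz":0,"wx":0,"wy":0,"wz":1,"gripper":0},{"tx":0.26,"ty":-1,"tz":0,"wx":0,"wy":0,"wz":1,"gripper":0}]' >/dev/null
$P '[{"tx":0.26,"ty":-1,"tz":0,"wx":0,"wy":0,"wz":1,"gripper":0},{"tx":0.26,"ty":-1,"tz":0,"wx":0,"wy":0,"wz":1,"gripper":0},{"tx":0.26,"ty":-1,"tz":0,"wx":0,"wy":0,"wz":1,"gripper":0},{"tx":0.26,"ty":-1,"tz":0,"wx":0,"wy":0,"wz":1,"gripper":0},{"tx":0.26,"ty":-1,"tz":0,"wx":0,"wy":0,"wz":1,"gripper":0}]' >/dev/null
$P '[{"tx":0.26,"ty":-1,"tz":0,"wx":0,"wy":0,"wz":1,"gripper":0},{"tx":0.26,"ty":-1,"tz":0,"wx":0,"wy":0,"wz":0,"gripper":0},{"tx":0.26,"ty":-1,"tz":0,"wx":0,"wy":0,"wz":0,"gripper":0},{"tx":0,"ty":0,"tz":0,"wx":0,"wy":0,"wz":0,"gripper":0},{"tx":0,"ty":0,"tz":0,"wx":0,"wy":0,"wz":0,"gripper":0}]'
python3 - <<'E'
from look import *
c,o=wrist('w7');s=vision.read_camera("scene")
cv2.imwrite("pics/s7.png",np.hstack([cv2.resize(c["img"],(480,300)),cv2.resize(s["img"][150:270,250:378],(320,300),interpolation=cv2.INTER_CUBIC)])[:,:,::-1])
E
```

```text
time_s: 12.4
tool_pos: [0.5747, -0.1135, 0.1759]
tcp_rot: [2.376, -2.054, -0.002]
force: [0.3, 0.4, -0.5]
width: 0.13
grasp_force: 78.1
t 12.4 tcp [ 0.5747 -0.1135  0.1759] yaw -81.70005148775078 z [-1.36656285e-03  2.74839147e-04 -9.99999028e-01] q [-0.19  0.25 -0.01  1.31  0.   -1.91]
```

View pics/s7.png

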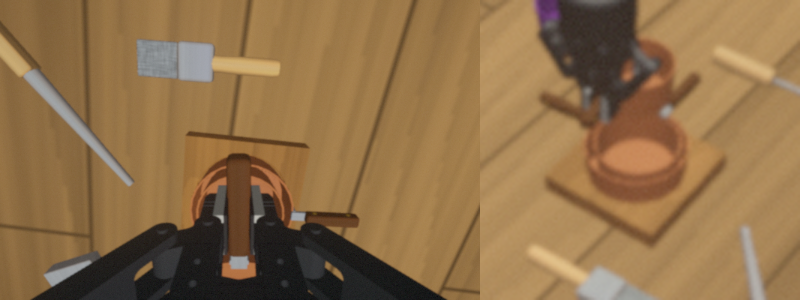

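```bash
P="python3 -m pendant"; $P '[{"tx":-0.07,"ty":0,"tz":-0.6,"wx":0,"wy":0,"wz":0,"gripper":0},{"tx":0,"ty":0,"tz":-0.6,"wx":0,"wy":0,"wz":0,"gripper":0},{"tx":0,"ty":0,"tz":-0.6,"wx":0,"wy":0,"wz":0,"gripper":0},{"tx":0,"ty":0,"tz":-0.5,"wx":0,"wy":0,"wz":0,"gripper":0},{"tx":0,"ty":0,"tz":-0.4,"wx":0,"wy":0,"wz":0,"gripper":0}]'
$P '[{"tx":0,"ty":0,"tz":-0.4,"wx":0,"wy":0,"wz":0,"gripper":0},{"tx":0,"ty":0,"tz":-0.3,"wx":0,"wy":0,"wz":0,"gripper":0},{"tx":0,"ty":0,"tz":-0.2,"wx":0,"wy":0,"wz":0,"gripper":0},{"tx":0,"ty":0,"tz":0,"wx":0,"wy":0,"wz":0,"gripper":0},{"tx":0,"ty":0,"tz":0,"wx":0,"wy":0,"wz":0,"gripper":0}]'
```

```text
time_s: 12.92
tool_pos: [0.5719, -0.1103, 0.0944]
tcp_rot: [2.381, -2.049, -0.002]
force: [0.1, -0.7, -0.2]
width: 0.128
grasp_force: 78.1
time_s: 13.33
tool_pos: [0.5727, -0.1115, 0.0688]
tcp_rot: [2.38, -2.051, -0.0]
force: [0.8, -0.4, -1.3]
width: 0.132
grasp_force: 78.1
```

```bash
P="python3 -m pendant"; $P '[{"tx":0,"ty":-0.05,"tz":-0.12,"wx":0,"wy":0,"wz":0,"gripper":0},{"tx":0,"ty":0,"tz":-0.1,"wx":0,"wy":0,"wz":0,"gripper":0},{"tx":0,"ty":0,"tz":0,"wx":0,"wy":0,"wz":0,"gripper":0}]'
$P '[{"tx":0,"ty":0,"tz":-0.06,"wx":0,"wy":0,"wz":0,"gripper":0},{"tx":0,"ty":0,"tz":0,"wx":0,"wy":0,"wz":0,"gripper":0}]'
$P '[{"tx":0,"ty":0,"tz":-0.04,"wx":0,"wy":0,"wz":0,"gripper":0},{"tx":0,"ty":0,"tz":0,"wx":0,"wy":0,"wz":0,"gripper":0}]'
```

```text
time_s: 13.58
tool_pos: [0.5727, -0.1136, 0.0618]
tcp_rot: [2.379, -2.052, 0.0]
force: [-0.1, 0.2, -1.4]
width: 0.133
grasp_force: 78.1
time_s: 13.75
tool_pos: [0.5731, -0.1138, 0.0608]
tcp_rot: [-2.379, 2.052, -0.002]
force: [-0.8, -0.3, 3.3]
width: 0.132
grasp_force: 78.8
time_s: 13.92
tool_pos: [0.5733, -0.1141, 0.0605]
tcp_rot: [-2.379, 2.052, -0.003]
force: [-2.4, -1.7, 7.1]
width: 0.131
grasp_force: 79.6
```

```bash
P="python3 -m pendant"; $P '[{"tx":0,"ty":0,"tz":0.04,"wx":0,"wy":0,"wz":0,"gripper":14},{"tx":0,"ty":0,"tz":0,"wx":0,"wy":0,"wz":0,"gripper":40},{"tx":0,"ty":0,"tz":0,"wx":0,"wy":0,"wz":0,"gripper":40},{"tx":0,"ty":0,"tz":0,"wx":0,"wy":0,"wz":0,"gripper":40}]'
$P '[{"tx":0,"ty":0,"tz":0.5,"wx":0,"wy":0,"wz":0,"gripper":40},{"tx":0,"ty":0,"tz":1,"wx":0,"wy":0,"wz":0,"gripper":40},{"tx":0,"ty":0,"tz":1,"wx":0,"wy":0,"wz":0,"gripper":40},{"tx":0,"ty":-0.5,"tz":1,"wx":0,"wy":0,"wz":0,"gripper":50},{"tx":0,"ty":-1,"tz":1,"wx":0,"wy":0,"wz":0,"gripper":50}]'
$P '[{"tx":-1,"ty":-1,"tz":0,"wx":0,"wy":0,"wz":0,"gripper":50},{"tx":-1,"ty":-1,"tz":0,"wx":0,"wy":0,"wz":0,"gripper":50},{"tx":-1,"ty":-1,"tz":0,"wx":0,"wy":0,"wz":0,"gripper":50},{"tx":-1,"ty":-1,"tz":0,"wx":0,"wy":0,"wz":0,"gripper":50},{"tx":0,"ty":0,"tz":0,"wx":0,"wy":0,"wz":0,"gripper":50}]'
python3 - <<'E'
from look import *
c=vision.read_camera("top");s=vision.read_camera("scene")
cv2.imwrite("pics/s8.png",np.hstack([cv2.resize(c["img"][140:265,280:413],(400,376),interpolation=cv2.INTER_CUBIC),cv2.resize(s["img"][150:270,250:378],(400,376),interpolation=cv2.INTER_CUBIC)])[:,:,::-1])
E
```

```text
time_s: 14.25
tool_pos: [0.5727, -0.1134, 0.06]
tcp_rot: [2.379, -2.051, -0.001]
force: [0.8, -0.5, 0.7]
width: 0.471
grasp_force: 0.0
time_s: 14.67
tool_pos: [0.5727, -0.1561, 0.1961]
tcp_rot: [-2.383, 2.046, 0.001]
force: [1.4, -0.5, -0.0]
width: 0.585
grasp_force: 0.0
time_s: 15.08
tool_pos: [0.4505, -0.2797, 0.1949]
tcp_rot: [2.371, -2.057, -0.0]
force: [0.9, 0.2, -0.6]
width: 0.585
grasp_force: 0.0
```

View pics/s8.png

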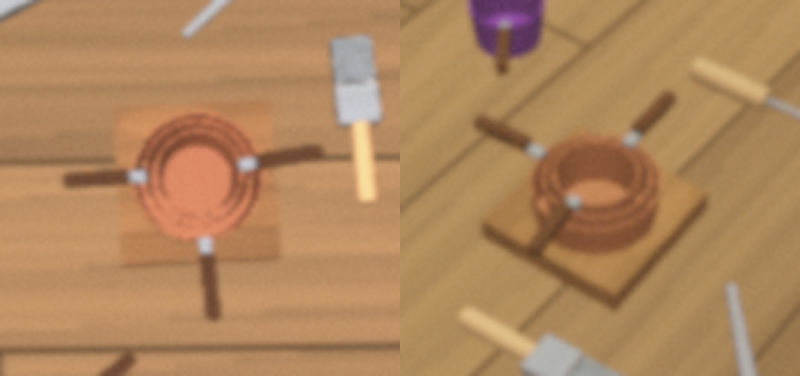

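The top and scene views show all three pans nested and flat. The handles fan out at about 93°, -176° and -82°, roughly 90° or more apart, and the gripper is clear.

```bash
python3 -c "
from rig import r
print(r.hand_in())"
```

```text
the job is handed in; nothing more can be done
None
```

The job is handed in: the middle pan sits in the large one and the small pan in the middle one, all flat in the cradle, with handles about 90° or more apart; it took about 15 s and I moved nothing else.

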